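# Stock the jam caddy at the runners' aid station

### The job

Stand the three unopened jam jars (white seal on the lid) upright in the wooden caddy, each in the cell whose pad has the colour of its lid. Set them down, do not drop them: they are glass. Leave the two opened jars, the mug and the bottle standing where they are.

Things in the scene. Friction and masses are not known exactly. Their poses are not given: they have to be found in the camera images.
- jar_red_mid (a point): Jam jar, round, 54 mm across the glass and 85 mm high, 0.15 to 0.3 kg, standing upright; UNOPENED: red screw lid (49 mm across) with a round white paper seal (32 mm) in the middle of the lid, and a white paper band round the dark red glass. This point is the jar's centre, half-way up (42.5 mm above its foot); z along the jar's axis, up.
- jar_yellow_mid (a point): Jam jar, round, 54 mm across the glass and 85 mm high, 0.15 to 0.3 kg, standing upright; UNOPENED: yellow screw lid (49 mm across) with a round white paper seal (32 mm) in the middle of the lid, and a white paper band round the amber glass. This point is the jar's centre, half-way up (42.5 mm above its foot); z along the jar's axis, up.
- jar_blue_mid (a point): Jam jar, round, 54 mm across the glass and 85 mm high, 0.15 to 0.3 kg, standing upright; UNOPENED: blue screw lid (49 mm across) with a round white paper seal (32 mm) in the middle of the lid, and a white paper band round the dark violet glass. This point is the jar's centre, half-way up (42.5 mm above its foot); z along the jar's axis, up.
- open_red_mid (a point): Jam jar, round, 54 mm across the glass and 85 mm high, 0.15 to 0.3 kg, standing upright; OPENED look-alike, to be left alone: red screw lid with no white seal, and no paper band round the dark red glass. This point is the jar's centre, half-way up (42.5 mm above its foot); z along the jar's axis, up.
- open_yellow_mid (a point): Jam jar, round, 54 mm across the glass and 85 mm high, 0.15 to 0.3 kg, standing upright; OPENED look-alike, to be left alone: yellow screw lid with no white seal, and no paper band round the amber glass. This point is the jar's centre, half-way up (42.5 mm above its foot); z along the jar's axis, up.
- pad_red: Red square pad, 78 x 78 x 3 mm, fixed; it marks and floors one cell of the wooden caddy. Origin at the centre of the pad's underside, 5 mm above the table; its top, on which the jar stands, is 8 mm above the table. x points across the caddy, y along its row of three cells. The cell is 84 x 84 mm inside, its walls 6 mm thick, their tops 25 mm above the table; neighbouring cells' centres are 90 mm apart. The caddy is fixed; the order of the three colours in the row changes.
- pad_yellow: Yellow square pad, 78 x 78 x 3 mm, fixed; it marks and floors one cell of the wooden caddy. Origin at the centre of the pad's underside, 5 mm above the table; its top, on which the jar stands, is 8 mm above the table. x points across the caddy, y along its row of three cells. The cell is 84 x 84 mm inside, its walls 6 mm thick, their tops 25 mm above the table; neighbouring cells' centres are 90 mm apart. The caddy is fixed; the order of the three colours in the row changes.
- pad_blue: Blue square pad, 78 x 78 x 3 mm, fixed; it marks and floors one cell of the wooden caddy. Origin at the centre of the pad's underside, 5 mm above the table; its top, on which the jar stands, is 8 mm above the table. x points across the caddy, y along its row of three cells. The cell is 84 x 84 mm inside, its walls 6 mm thick, their tops 25 mm above the table; neighbouring cells' centres are 90 mm apart. The caddy is fixed; the order of the three colours in the row changes.
- mug: Blue ceramic mug, bystander, 80 mm across (plus a handle) and 92 mm high, upright and empty. Origin at the centre of its underside.
- bottle: Green bottle with a green cap and blue label, bystander, 64 mm across and 160 mm high, upright. Origin at the centre of its underside.

How it is judged:
By the outcome, as a careful person would: the job done as asked, in the order asked, and still so for the second after the job is handed in, with the robot touching nothing.
It also fails if it takes over 90 s, if anything falls off the work surface, if the arm or the gripper's body presses on something with over 40 N, if the wrist force passes 120 N, or if a joint passes its speed limit or range.

### The arm

A 7-joint arm with a two-finger parallel gripper is mounted at the origin on the work surface. World frame = base frame: x ahead of the robot, y to its left, z up, the work surface at z = 0. Lengths are in m, angles in rad, forces in N, time in s.
With the tool pointing down it reaches from about 0.425 to 0.95 m from the base axis. Payload 4.7 kg.
Tool frame: the origin (TCP) lies on the centre line of the jaws, within the pads' length; the fingertips stand robot.nose_length ahead of it and the grasp point (between the pads) lies 8 mm behind it (robot.nose_length is the distance from the TCP to the fingertips, in m); z points along the fingers, y is the line along which they close (so a half turn about z gives the same grasp; the last joint's range is limited). The gripper opens to 85 mm and grips with 20 to 120 N. Pads are 22 mm wide; open, the fingers measure 114 mm over their backs; the gripper's body (76 mm by 85 mm) begins 54 mm behind the grasp point. The pads swing forward as they close: fully open they stand 13 mm farther back than shut.
Start: joints at [1.213, 0.469, -0.049, 1.532, 0.024, 1.141, -0.082], TCP at [0.218, -0.639, 0.242] pointing down, gripper open.
Joint ranges: [-2.59, 2.59], [-0.33, 1.99], [-1.39, 1.29], [0.1, 2.45], [-1.04, 4.18], [0.21, 1.99], [-2.66, 2.66]. Speed limits (rad/s): [2.57, 2.57, 3.14, 3.14, 3.14, 3.14, 3.14].

### API

Orientations are given as [roll, pitch, yaw] about the fixed x, y, z axes, in that order (R = Rz(yaw) Ry(pitch) Rx(roll)).
In Python, from plant import robot gives the robot as it stands. Calls block until the motion is done:
- robot.goto(position, orientation): joint-space move of the TCP to a pose.
- robot.move_straight(position, vel=0.15, attitude=None, contact_N=None): straight line of the TCP; attitude=None keeps the orientation; vel is the mean speed in m/s. With contact_N (N) it stops when the force on the tool has changed by that much, and returns True; else False.
- robot.move_joints(angles): joint-space move.
- robot.grip(opening, strength=None): opening from 0.0 (shut) to 1.0 (fully open); strength is the grip in N (None keeps the last); returns when the fingers have stopped.
- robot.sleep(seconds).
- robot.inverse_kinematics(position, orientation): joint angles nearest the present ones, or None.
- robot.sense(): the state.
- robot.grab_frame(name): name is "side" or "top" or "wrist"; returns a dict with "image" (480x640x3 uint8, red, green, blue), "range_z" (480x640 float32, m along the optical axis (not along the pixel's ray), 0 where there is no reading), "fx", "fy", "cx", "cy" (pixels), "R" (3x3) and "t" (3): a world point X has camera coordinates R X + t. Camera axes: x right, y down, z forward; pixel columns grow to the right and rows downward; lengths in m; the calibration is good to about 2 mm. A picture is of the moment at which its call begins.
A pose or a line that the arm cannot do raises robot.IKError and nothing moves.
- robot.close_job(): hands the job in; it is judged then, once.
The state is a dict: "t": time; "joint_pos": joint angles; "joint_velocities": joint speeds; "effort": joint torques, N m; "tcp_pos": TCP position; "tcp_rot": TCP orientation; "wrist_force": force on the tool from outside, world axes, zero at the start; "torque": the same for the moment, N m; "opening": opening from 0.0 (shut) to 1.0 (fully open); "gripper_force": force on a finger pad.
Only numpy, scipy, OpenCV 4.12 (cv2) and the standard library are available. Lean on these libraries where they do the work, as an engineer would, in place of code of your own. Each camera call takes 0.05 s, during which the arm holds its last target. There are 200 camera calls.

## Working session

There is one attempt and no reset: what is moved stays moved. The work goes in short steps, each a Python script; the robot and the scene stay as the last script left them, time stands still between calls to the robot, and variables do not carry over. Pictures are saved under pics/ and viewed, at most 14 in all, crops included, and the job is handed in when it is done.

```bash
mkdir -p pics; ls; python3 - <<'E'
from plant import robot
import cv2,numpy as np
for n in("top","side"):
    f=robot.grab_frame(n); cv2.imwrite(f"pics/{n}0.png",f["image"][:,:,::-1]); np.savez(f"{n}0.npz",**f)
    print(n,f["fx"],f["cx"],f["cy"],(-f["R"].T@f["t"]).round(3),f["R"].round(2).tolist())
s=robot.sense();print(s["t"],s["tcp_pos"],s["tcp_rot"],s["opening"],robot.nose_length)
E
```

```text
pics
top 527.2197685162914 314.82955225053115 241.20485736442407 [ 0.498 -0.002  1.21 ] [[-0.03, -1.0, -0.01], [-1.0, 0.03, -0.05], [0.05, 0.0, -1.0]]
side 471.42913479607125 315.89336846350926 239.79582020175098 [ 0.486 -0.693  0.835] [[0.99, -0.15, -0.02], [-0.12, -0.73, -0.67], [0.08, 0.67, -0.74]]
0.1 [ 0.21782178 -0.63837891  0.24139286] [-3.13991800e+00  6.43207962e-05  3.28838782e-01] 1.00452038938952 0.011
```

View pics/top0.png

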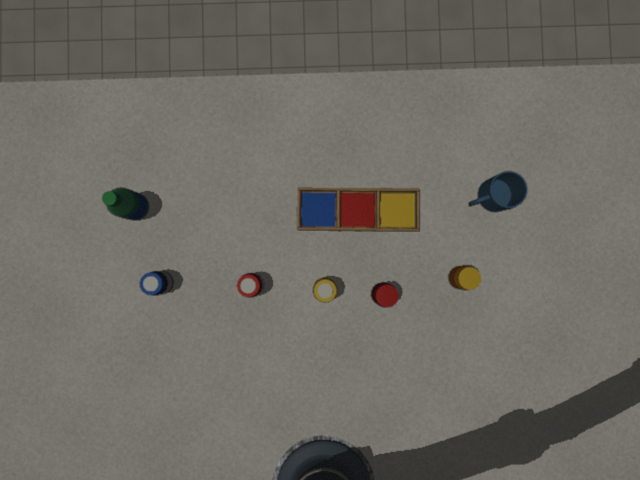

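View pics/side0.png

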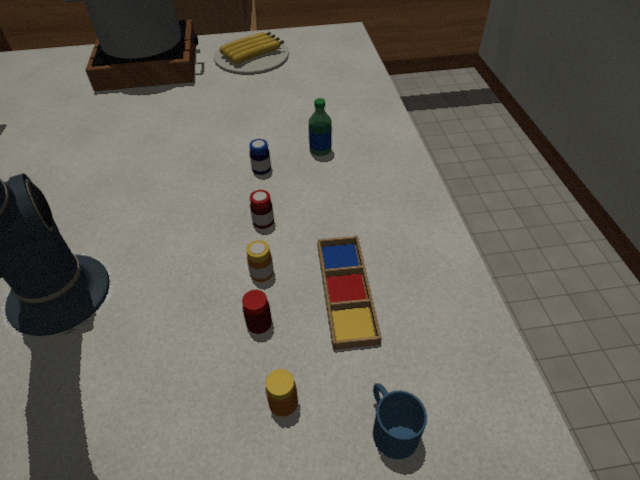

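The top view shows the sealed jars: blue (152,284), red (249,286) and yellow (325,291). The open look-alikes are red (386,295) and yellow (467,278). Pads are blue, red and yellow at (319/358/398, 209). The side view agrees.

```bash
cat > h.py <<'E'
import numpy as np,cv2
def ray(f,u,v,z):
    d=f["R"].T@np.array([(u-f["cx"])/f["fx"],(v-f["cy"])/f["fy"],1.]); c=-f["R"].T@f["t"]
    return c+d*(z-c[2])/d[2]
def blob(m,near,r):
    w=np.zeros_like(m); cv2.circle(w,near,r,255,-1)
    c=max(cv2.findContours(m&w,cv2.RETR_EXTERNAL,cv2.CHAIN_APPROX_NONE)[0],key=cv2.contourArea)
    M=cv2.moments(c); return M["m10"]/M["m00"],M["m01"]/M["m00"],c
E
python3 - <<'E'
from h import *
from plant import robot
f=dict(np.load("top0.npz")); g=dict(np.load("side0.npz"))
def masks(im):
    hsv=cv2.cvtColor(im,cv2.COLOR_RGB2HSV)
    return cv2.inRange(hsv,(0,0,135),(179,70,255)), cv2.inRange(hsv,(0,120,60),(179,255,255))
W,S=masks(f["image"]); Ws,Ss=masks(g["image"])
for n,p,q in(("blue",(152,284),(259,146)),("red",(249,286),(260,195)),("yellow",(325,291),(258,247))):
    for F,m,pp,r in((f,W,p,11),(g,Ws,q,8)):
        u,v,c=blob(m,pp,r); P=ray(F,u,v,.085); d=2*np.sqrt(cv2.contourArea(c)/np.pi)
        print(n,(round(u,1),round(v,1)),P.round(4),"eqdiam px",round(d,1),"z",F["range_z"][int(v),int(u)], "r",round(np.hypot(*P[:2]),3))
for n,p,q in(("blue",(319,209),(341,257)),("red",(358,209),(346,289)),("yellow",(398,209),(353,323))):
    for F,m,pp,r in((f,S,p,28),(g,Ss,q,22)):
        hsv=cv2.cvtColor(F["image"],cv2.COLOR_RGB2HSV); h0=int(hsv[pp[1],pp[0],0])
        dh=np.abs(hsv[...,0].astype(int)-h0); m=m&((np.minimum(dh,180-dh)<8)*255).astype(np.uint8)
        u,v,c=blob(m,pp,r); P=ray(F,u,v,.008)
        (_,(a,b),t)=cv2.minAreaRect(c)
        print("pad",n,(round(u,1),round(v,1)),P.round(4),(round(a,1),round(b,1),round(t,1)))
for x,y in((.42,.35),(.6,0)):
  for yaw in(1.57,-1.57): print(x,y,yaw,robot.inverse_kinematics([x,y,.05],[np.pi,0,yaw]))
E
```

```text
blue (150.4, 282.8) [0.4709 0.3553 0.085 ] eqdiam px 8.1 z 1.1223999 r 0.59
blue (257.8, 143.5) [0.4705 0.3561 0.085 ] eqdiam px 6.8 z 1.2522081 r 0.59
red (247.6, 285.3) [0.46  0.148 0.085] eqdiam px 11.8 z 1.1237645 r 0.483
red (259.2, 195.4) [0.4605 0.1498 0.085 ] eqdiam px 9.4 z 1.1105431 r 0.484Traceback (most recent call last):
  File "<stdin>", line 10, in <module>
  File "h.py", line 8, in blob
    M=cv2.moments(c); return M["m10"]/M["m00"],M["m01"]/M["m00"],c
                             ~~~~~~~~^~~~~~~~~
ZeroDivisionError: float division by zero
```

Seals should be about 15 px across in the top view, so the threshold is too strict.

```bash
python3 - <<'E'
from h import *
from plant import robot
f=dict(np.load("top0.npz")); g=dict(np.load("side0.npz"))
def mask(im,lo,hi): return cv2.inRange(cv2.cvtColor(im,cv2.COLOR_RGB2HSV),lo,hi)
for n,p,q in(("blue",(151,284),(259,144)),("red",(249,286),(260,195)),("yellow",(325,291),(258,247))):
    for F,pp,r in((f,p,10),(g,q,9)):
        u,v,c=blob(mask(F["image"],(0,0,90),(179,110,255)),pp,r); P=ray(F,u,v,.085); d=2*np.sqrt(cv2.contourArea(c)/np.pi)
        print(n,(round(u,1),round(v,1)),P.round(4),"eqdiam",round(d,1), "r",round(np.hypot(*P[:2]),3))
for n,p,q in(("blue",(319,209),(341,257)),("red",(358,209),(346,289)),("yellow",(398,209),(353,323))):
    for F,pp,r in((f,p,28),(g,q,30)):
        hsv=cv2.cvtColor(F["image"],cv2.COLOR_RGB2HSV); h0=int(hsv[pp[1],pp[0],0])
        dh=np.abs(hsv[...,0].astype(int)-h0); m=mask(F["image"],(0,165,60),(179,255,255))&((np.minimum(dh,180-dh)<8)*255).astype(np.uint8)
        u,v,c=blob(m,pp,r); P=ray(F,u,v,.008); (_,(a,b),t)=cv2.minAreaRect(c)
        print("pad",n,(round(u,1),round(v,1)),P.round(4),(round(a,1),round(b,1),round(t,1)))
for x,y in((.47,.355),(.56,0)):
  for yaw in(1.57,-1.57): print(x,y,yaw,np.round(robot.inverse_kinematics([x,y,.05],[np.pi,0,yaw]),2))
E
```

```text
blue (150.3, 283.4) [0.4696 0.3554 0.085 ] eqdiam 15.3 r 0.589
blue (258.4, 141.3) [0.4726 0.3655 0.085 ] eqdiam 12.4 r 0.597
red (247.6, 285.2) [0.4601 0.148  0.085 ] eqdiam 15.0 r 0.483
red (259.4, 195.8) [0.4609 0.1485 0.085 ] eqdiam 10.6 r 0.484
yellow (324.9, 290.3) [ 0.4448 -0.0162  0.085 ] eqdiam 14.6 r 0.445
yellow (257.2, 247.8) [ 0.4453 -0.0153  0.085 ] eqdiam 12.5 r 0.446
pad blue (317.9, 209.4) [ 0.6262 -0.0063  0.008 ] (32.0, 32.0, 90.0)
pad blue (339.7, 255.8) [ 0.6276 -0.0016  0.008 ] (21.8, 33.6, 83.7)
pad red (357.5, 209.5) [ 0.6234 -0.0968  0.008 ] (33.0, 33.0, 90.0)
pad red (345.6, 287.5) [ 0.624  -0.0926  0.008 ] (25.9, 37.0, 84.1)
pad yellow (396.5, 210.0) [ 0.6197 -0.186   0.008 ] (34.0, 33.0, 90.0)
pad yellow (352.6, 323.0) [ 0.6211 -0.1833  0.008 ] (30.0, 37.8, 81.9)
0.47 0.355 1.57 [-0.14  0.71 -0.81  1.87  0.67  0.86 -1.29]
0.47 0.355 -1.57 [ 0.06  0.93 -1.19  1.86  0.99  1.1   1.62]
0.56 0 1.57 [ 0.36  0.6  -0.57  1.95  0.47  0.73 -0.5 ]
0.56 0 -1.57 [-0.82  0.84  1.1   2.01 -0.96  0.94 -2.34]
```

Both views agree, and the pads sit 90 mm apart as given. Moving the yellow jar first.

```bash
cat >> h.py <<'E'
from plant import robot
RPY=[np.pi,0,np.pi/2]; HI=.19; ZG=.046
def up(z=HI,vel=.2):
    p=robot.sense()["tcp_pos"]; robot.move_straight([p[0],p[1],z],vel=vel)
def st(n):
    s=robot.sense(); print(n,"t",round(s["t"],1),"tcp",s["tcp_pos"].round(4),"open",round(s["opening"],3),"F",round(float(np.max(s["gripper_force"])),1),"wf",np.round(s["wrist_force"],1))
def pick(x,y):
    robot.grip(1.0); robot.goto([x,y,HI],RPY); robot.move_straight([x,y,ZG],vel=.12)
    robot.grip(0.0,strength=45); st("gripped"); up(); st("lifted")
def place(x,y):
    robot.goto([x,y,HI],RPY); robot.move_straight([x,y,ZG+.016],vel=.12)
    hit=robot.move_straight([x,y,ZG],vel=.015,contact_N=3); st(f"down {hit}")
def release():
    robot.grip(1.0); up(); st("released")
def shot(cam,name):
    f=robot.grab_frame(cam); cv2.imwrite(f"pics/{name}.png",f["image"][:,:,::-1]); return f
E
python3 - <<'E'
from h import *
pick(.445,-.0158)
shot("side","y_lift")
E
```

```text
gripped t 4.4 tcp [ 0.4454 -0.0159  0.0466] open 0.624 F 46.6 wf [-0.2 -0.6  4.8]
lifted t 5.3 tcp [ 0.4443 -0.0162  0.1889] open 0.622 F 47.5 wf [ 0.7 -0.2 -2.5]
```

View pics/y_lift.png

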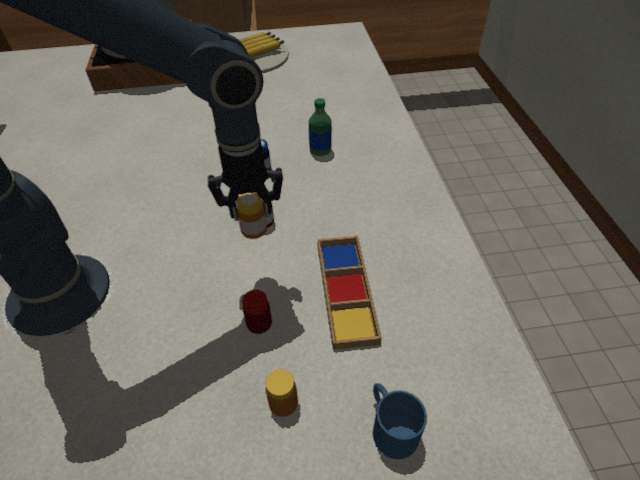

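The yellow jar is held upright in the jaws at about (252,215), with everything else still standing. Next: place it.

```bash
python3 - <<'E'
from h import *
place(.6204,-.1855); shot("side","y_down")
E
```

```text
down True t 8.1 tcp [ 0.6204 -0.1855  0.0547] open 0.621 F 48.1 wf [-0.2  0.3  4. ]
```

View pics/y_down.png

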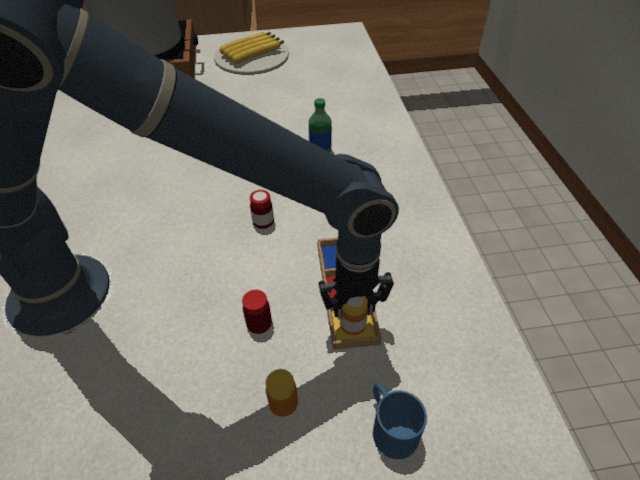

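The jar stands in the yellow cell at (354,315), and contact came at the expected height of +8 mm. Releasing it, then doing red.

```bash
python3 - <<'E'
from h import *
release(); pick(.4605,.1482)
s=robot.sense()
if .58<s["opening"]<.68:
    place(.6237,-.0955)
    if robot.sense()["tcp_pos"][2]>.05: release()
shot("side","r_down")
E
```

```text
released t 9.4 tcp [ 0.6182 -0.1856  0.1887] open 1.001 F 0.0 wf [ 0.5 -0.7  0.1]
gripped t 12.8 tcp [0.4607 0.1482 0.0466] open 0.618 F 46.6 wf [-1.2 -0.6  4.7]
lifted t 13.7 tcp [0.4598 0.1475 0.1888] open 0.622 F 47.6 wf [-0.5 -0.3 -3. ]
down True t 16.6 tcp [ 0.6237 -0.0956  0.0547] open 0.623 F 47.9 wf [-0.7  1.   5.6]
released t 17.9 tcp [ 0.6214 -0.0959  0.1888] open 0.995 F 0.0 wf [ 0.2 -0.1 -0.6]
```

View pics/r_down.png

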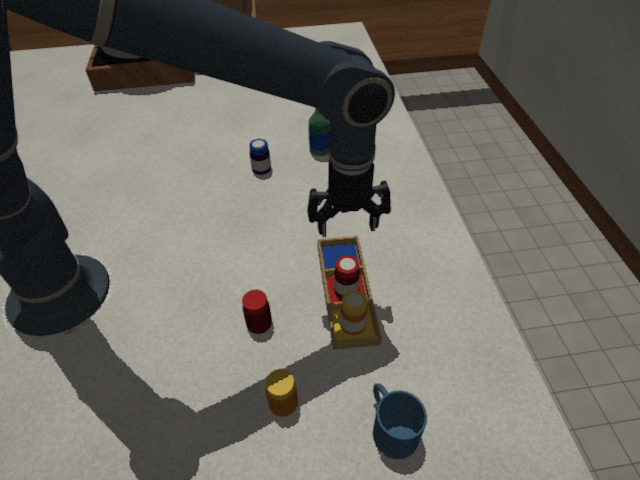

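The red jar (346,278) and yellow jar (354,313) stand in their cells, and the blue jar is untouched at (259,156). Blue is next.

```bash
python3 - <<'E'
from h import *
pick(.4702,.3556)
s=robot.sense()
if .58<s["opening"]<.68:
    place(.6268,-.0045)
    if robot.sense()["tcp_pos"][2]>.05:
        release(); robot.goto([.45,.2,.3],RPY)
robot.sleep(.5); shot("side","b_side"); shot("top","b_top"); st("end")
E
```

```text
gripped t 21.6 tcp [0.4707 0.3559 0.0467] open 0.625 F 47.3 wf [-1.3 -0.1  3. ]
lifted t 22.5 tcp [0.47   0.3549 0.1885] open 0.621 F 47.5 wf [ 0.2  0.4 -1.6]
down True t 25.8 tcp [ 0.6268 -0.0046  0.0547] open 0.625 F 47.9 wf [-0.7 -0.4  3.6]
released t 27.0 tcp [ 0.6249 -0.0053  0.1888] open 1.001 F 0.0 wf [-0.8  0.1 -0.5]
end t 28.8 tcp [0.45 0.2  0.3 ] open 1.002 F 0.0 wf [0.  0.5 0.9]
```

View pics/b_side.png

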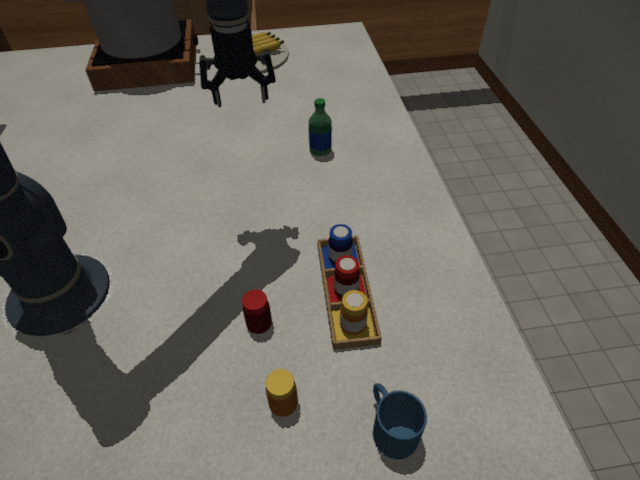

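View pics/b_top.png

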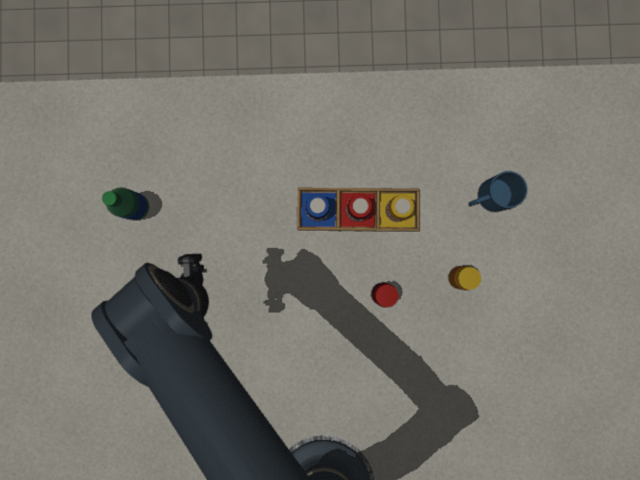

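Blue (318,206), red (361,206) and yellow (403,206) each stand upright in the cell of their colour. The open jars (386,295) and (467,278), the mug and the bottle have not moved.

```bash
python3 -c "
from plant import robot
print(robot.close_job())"
```

```text
the job is handed in; nothing more can be done
None
```

The three unopened jars stand upright in the caddy cells matching their lids, the open jars, mug and bottle stayed where they were, and the job was handed in at about 29 s on the robot's clock.

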